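Bring the valve of a trolley wheel to the top

TASK

The trolley wheel on the bench stand is to be pumped up: turn it by pushing its spokes with the fingertips, one spoke after another, in the part that the wire guard leaves open, until the valve stem is at the very top of the wheel, straight up from the axle, and leave it there at rest. Push on the spokes only, not on the tyre or the valve stem, and leave the tools and things lying around where they are.

Things in the scene. Friction and masses are not known exactly. Their poses are not given: they have to be found in the camera images.
- wheel (a joint): Turn of the trolley wheel on its axle, rad, no stops: 0 = valve stem at the very top; grows counter-clockwise as the robot sees it (top goes to the left). Stiff bearing of about 0.55 N m (about 9 N pushed at a spoke 60 mm from the axle): it stays where it is left.
- guard: Dark wire guard, fixed, before the leaning wheel. Origin on the axle in the wheel's mid plane, 155 mm above the bench; x up the wheel's slope to its top, y left, z along the axle out of the face (35 deg above level, to the robot). Wires of radius 36 to 110 mm at z = 32 mm, too close for fingers, leave only the top open: 65 deg to either side of x. Hub front z = 25 mm. Nothing 40 mm behind the open part.
- stand: Grey steel wheel stand, fixed to the bench: base 250x180x12 mm, a post behind the wheel. Origin on the bench, straight below the wheel's centre; x away from the wheel's face (to the back), z up.
- spokes: The five flat aluminium spokes, turning with the wheel, 72 deg apart; origin on the axle in the wheel's mid plane, x to the valve stem, z along the axle out of the face. They stand at 36, 108, 180, 252 and 324 deg from x, from hub (radius 21 mm) to rim (inside radius 102 mm), 14 mm wide, from z = -8 to +16 mm, open between.
- tyre: Black rubber tyre of the trolley wheel on its metal rim, turning with it: outside diameter 270 mm, 32 mm thick (z = -16 to +16 mm), inside radius of the rim 102 mm; origin and axes as the spokes.
- valve: The one valve, a short stem that sticks inward from the rim half-way between two spokes, from radius 103 to 74 mm, 13 mm thick (18 mm at the rim), black rubber with a brass cap, 3 mm in front of the mid plane; origin and axes as the spokes.
- valve_stem (a point): Middle of the valve stem, 88 mm from the axle.
- parts_cup: grey metal cup, 64 mm across, 37 mm high, on the bench beside the stand; origin at the centre of its underside
- hex_key: small black L-shaped hex key, 24x72x4 mm, lying on the bench left of the stand
- screwdriver: red-handled screwdriver, 168 mm long, 21 mm thick, lying on the bench in front of the stand, to the right
- cutter: small red-handled side cutter, 117x42x12 mm, lying at the left of the bench
- log_book: yellow notebook, 210x150x11 mm, lying at the right of the bench

How it is judged (in metres and radians):
On the way:
1. the fingers push on a spoke (contact force between the fingers and spokes above 1 N), for 0.1 s.
At the end, for the whole second after the job is handed in: The valve stem stands at the top of the wheel, its middle within 10 mm (about 6.5 deg) to either side of the line up from the axle, and the wheel is at rest (y of valve_stem in the frame of guard between -0.01 and 0.01 m and x of valve_stem in the frame of guard above 0.08 m and velocity of joint wheel between -0.05 and 0.05 rad/s); the robot touches nothing.
It fails at once if the fingers push on the tyre (over 4 N) (contact force between the fingers and tyre above 4 N).
It fails at once if the fingers push on the valve stem (over 3 N) (contact force between the fingers and valve above 3 N).
It fails at once if a thing lying around is moved or lifted (over 30 mm) (distance of any of parts_cup, hex_key, screwdriver, cutter, log_book from where it was at the start of the episode above 0.03 m).
It also fails if it takes over 58 s, if anything falls off the work surface, if the arm or the gripper's body presses on something with over 40 N, if the wrist force passes 120 N, or if a joint passes its speed limit or range.

ROBOT

A 6-joint arm with a two-finger parallel gripper is mounted at the origin on a cart in front of the work surface, level with it; the furniture and walls round the work are solid. World frame = base frame: x ahead of the robot, y to its left, z up, the work surface at z = 0. Lengths are in mm, angles in rad, forces in N, time in s.
With the tool pointing down it reaches from about 300 to 775 mm from the base axis. Payload 14.6 kg.
Tool frame: the origin (TCP) lies at the very end of the fingers, on their centre line; the grasp point (between the pads) lies 19 mm behind it; z points along the fingers, y is the line along which they close (so a half turn about z gives the same grasp; the last joint's range is limited). The gripper opens to 94 mm and grips with 3 to 60 N. Pads are 16 mm wide; open, the fingers measure 119 mm over their backs; the gripper's body (75 mm by 177 mm) begins 78 mm behind the grasp point.
Start: joints at [1.146, 0.3, 1.521, -0, 1.321, -0.067], TCP at [192.615, 515.159, 205.446] pointing down, gripper open.
Joint ranges: [-3.03, 3.03], [-0.79, 2.21], [0.23, 2.52], [-1.04, 4.18], [0, 3.07], [-2.55, 2.55]. Speed limits (rad/s): [2.22, 2.22, 2.57, 3.14, 3.14, 3.14].

INTERFACE

Orientations are given as [roll, pitch, yaw] about the fixed x, y, z axes, in that order (R = Rz(yaw) Ry(pitch) Rx(roll)).
In Python, from cell import manip, camera, get_calibration gives the robot as it stands. The module is installed in compiled form; this text tells all that it offers.
- The arm moves only by the tool jog_arm, never from a script. Its argument "plan" is one flat list of numbers, 6 for each row, row after row: the shift along the world's x, y, z in m, then the turn, a rotation vector about the world's x, y, z in degrees. A call has 1 to 20 rows; each row is the pose to reach, as a shift and turn from the pose commanded when the call began; what a row does not reach only later rows make up. A row lasts 1/10 s, in which the tool goes at most 50 mm and 8.59 degrees, less where a joint would pass 70% of its speed; a pose out of reach is approached as far as the arm can. A call with a gripper value outside its range is refused whole. "claw" is the finger opening in m, from 0 to 0.094, set as the call begins (left out, the last holds). The fingers move at their own pace and stop on an object; "force" is the grip in N (left out, the last holds). Time passes only in rows, so rows that repeat a pose let the fingers close. It gives the time, the measured TCP pose, the force, the opening and the grip force at its end, in the units of the state.
- manip.read_state(): the state, without advancing time (a new reading comes with each control period).
- camera(name): name is "scene" or "top" or "wrist"; returns (picture, depth): 480x640x3 uint8, red, green, blue; 480x640 float32, mm along the optical axis (not along the pixel's ray), 0 where there is no reading.
- get_calibration(name): a dict with "fx", "fy", "cx", "cy" (pixels), "origin" and "attitude" of the camera in the world. Camera axes: x right, y down, z forward; pixel columns grow to the right and rows downward; lengths in mm; the calibration is good to about 2 mm. A picture is of the moment at which its call begins: read the wrist's pose just before it. get_calibration takes no time and is no camera call; for the wrist camera it gives the pose at the moment of the call.
- manip.sign_off(): hands the job in; it is judged then, once.
The state is a dict: "clock": time; "joints": joint angles; "qd": joint speeds; "effort": joint torques, N m; "eef_pos": TCP position; "eef_rot": TCP orientation; "wrist_force": force on the tool from outside, world axes, zero at the start; "moment": the same for the moment, N m; "finger_gap": finger opening in mm; "finger_force": force on a finger pad.
Only numpy, scipy, OpenCV 4.12 (cv2) and the standard library are available. Lean on these libraries where they do the work, as an engineer would, in place of code of your own. Each camera call takes 0.05 s, during which the arm holds its last target. There are 200 camera calls.

## Working session

There is one attempt and no reset: what is moved stays moved. The work goes in short steps, Python scripts to look and compute and a tool call to move; the robot and the scene stay as the last step left them, time stands still between calls to the robot, and variables do not carry over. Pictures are saved under pics/ and viewed, at most 10 in all, crops included, and the job is handed in when it is done.

Besides the shell and the picture viewer there is one more tool, called after "Emit:" as name(argument=value, ...) on one line, values as JSON. jog_arm: Moves the arm, as the interface text tells. Its arguments: {"type":"object","properties":{"plan":{"type":"array"},"claw":{"type":"number"},"force":{"type":"number"}},"required":["plan"]}

```bash
mkdir -p pics
python3 - <<'E'
from cell import manip,camera,get_calibration
import cv2,numpy as np
s=manip.read_state();print(s)
for n in("scene","top"):
    p,d=camera(n);cv2.imwrite(f"pics/{n}0.png",p[:,:,::-1]);np.savez(f"{n}0.npz",p=p,d=d);print(n,get_calibration(n))
E
```

```text
{'clock': 0.0, 'joints': array([ 1.14635757e+00,  3.00451486e-01,  1.52159432e+00, -3.49951444e-06,
        1.32068963e+00, -6.66015139e-02]), 'qd': array([-0.00052794,  0.00027345, -0.00121482,  0.00187032, -0.00062119,
       -0.00144146]), 'effort': array([-1.59071191e-03, -5.31804907e+01, -3.52754045e+01,  7.08976854e-02,
        2.42051360e-02, -5.25964424e-05]), 'eef_pos': array([192.53184928, 514.91679666, 204.89148772]), 'eef_rot': array([-3.14045218e+00, -7.26726845e-05,  2.78375623e+00]), 'wrist_force': array([0.13616374, 0.57030814, 0.06939142]), 'moment': array([ 0.00887733, -0.00364829,  0.01213999]), 'finger_force': 0.0, 'finger_gap': 94.19790085357862}
scene {'fx': 466.47318833808777, 'fy': 466.47318833808777, 'cx': 333.0746378595358, 'cy': 238.29021962312163, 'origin': array([ 212.97260971, -652.97886617,  862.7083827 ]), 'attitude': array([-2.30043371e+00,  1.74668414e-03, -5.13594369e-01])}
top {'fx': 511.942877832821, 'fy': 511.942877832821, 'cx': 324.28970725357203, 'cy': 238.7214876746336, 'origin': array([ 432.38763771,   34.17982848, 1404.63209461]), 'attitude': array([-3.03401958,  0.00830453, -1.57753941])}
```

View pics/scene0.png

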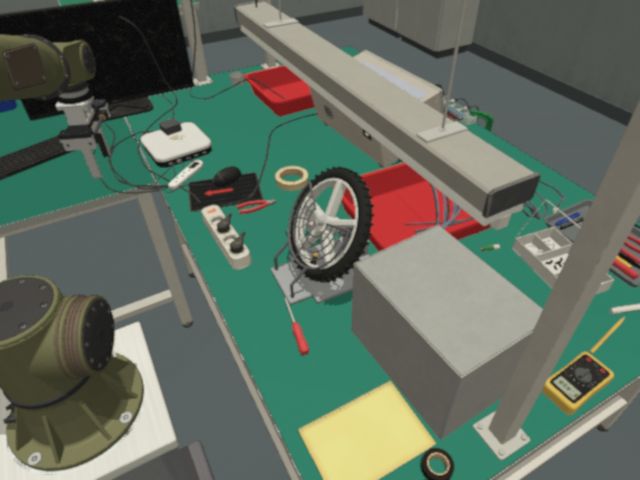

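View pics/top0.png

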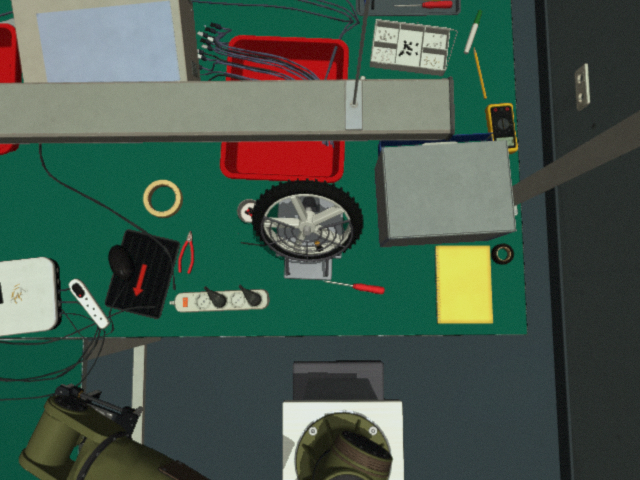

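```bash
cat > h.py <<'E'
import numpy as np,cv2
from scipy.spatial.transform import Rotation as R
def cam(c): return R.from_euler('xyz',c['attitude']).as_matrix(),np.array(c['origin'])
def pts(d,c):
    v,u=np.mgrid[:480,:640];P=np.stack([(u-c['cx'])/c['fx']*d,(v-c['cy'])/c['fy']*d,d],-1)
    A,o=cam(c);return P@A.T+o
def proj(P,c):
    A,o=cam(c);q=(np.asarray(P)-o)@A
    return np.stack([q[...,0]/q[...,2]*c['fx']+c['cx'],q[...,1]/q[...,2]*c['fy']+c['cy']],-1)
E
python3 - <<'E'
from h import *
from cell import get_calibration
ims=[]
for n,(u0,u1,v0,v1) in dict(top=(240,380,165,285),scene=(265,405,155,295+0)).items():
    f=np.load(n+"0.npz");c=get_calibration(n);W=pts(f['d'],c);p=f['p']
    # black tyre pixels above bench
    z=W[...,2];m=(f['d']>0)&(p.max(2)<60)&(z>60)&(z<300);M=np.zeros_like(m);M[v0:v1,u0:u1]=1;m&=M
    Q=W[m]
    cen=np.median(Q,0);
    for _ in range(20):
        k=np.linalg.norm(Q-cen,axis=1)<170;Q=Q[k];cen=(Q.min(0)+Q.max(0))/2
    U,S,V=np.linalg.svd(Q-Q.mean(0),full_matrices=False)
    print(n,m.sum(),len(Q),Q.min(0),Q.max(0),Q.mean(0),V[2],S/np.sqrt(len(Q)))
    ims.append(cv2.resize(p[v0:v1,u0:u1,::-1],None,fx=400/(u1-u0),fy=400/(u1-u0),interpolation=cv2.INTER_CUBIC))
h=max(i.shape[0] for i in ims)
cv2.imwrite('pics/c1.png',np.hstack([cv2.copyMakeBorder(i,0,h-i.shape[0],0,0,cv2.BORDER_CONSTANT) for i in ims]))
E
```

```text
top 3090 2744 [521.71364271 -49.11067331  64.03146988] [692.49619112 221.37079468 276.98767027] [631.58114934  78.86509309 203.81353591] [-0.79766866  0.03602076  0.60201928] [83.99896714 67.32693256 18.52967   ]
scene 2295 1979 [520.97501226 -52.88914237  63.11548817] [697.21208507 167.61946873 276.55805718] [622.68781681   9.16795548 194.15096253] [-8.08835678e-01 -2.95492326e-04  5.88034658e-01] [84.10553332 44.54708579  5.4373831 ]
```

View pics/c1.png

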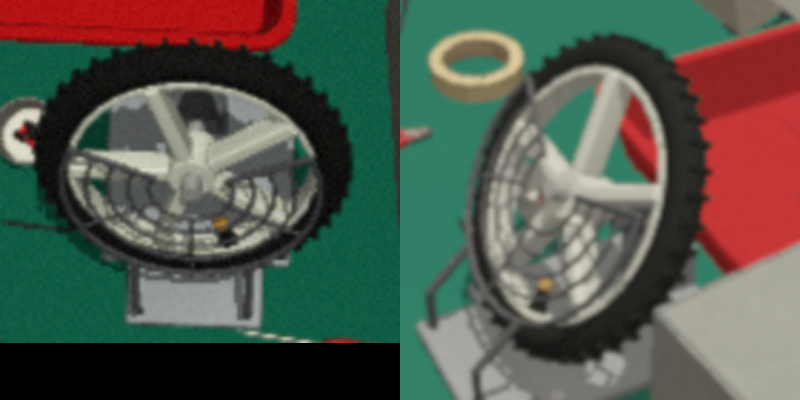

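```bash
cat >> h.py <<'E'
def frame(C,yaw):
    n=np.array([-np.cos(np.radians(35))*np.cos(yaw),-np.cos(np.radians(35))*np.sin(yaw),np.sin(np.radians(35))])
    y=np.array([-np.sin(yaw),np.cos(yaw),0]);x=np.cross(y,n)
    return np.stack([x,y,n],1),np.array(C,float)
def rect(p,c,G,C,z=16,s=1.4,half=142):
    N=int(2*half*s);i,j=np.mgrid[:N,:N];X=half-i/s;Y=half-j/s
    P=C+np.stack([X,Y,0*X+z],-1)@G.T;q=proj(P,c).astype(np.float32)
    im=cv2.remap(np.ascontiguousarray(p[...,::-1]),q[...,0],q[...,1],cv2.INTER_CUBIC)
    cc=(int(half*s),)*2
    for r in(135,102,21):cv2.circle(im,cc,int(r*s),(255,0,255),1)
    for a in range(-60,61,30):
        t=np.radians(a);cv2.line(im,(int(cc[0]-80*s*np.sin(t)),int(cc[1]-80*s*np.cos(t))),(int(cc[0]-135*s*np.sin(t)),int(cc[1]-135*s*np.cos(t))),(255,255,0),1)
    return im
E
python3 - <<'E'
from h import *
from cell import get_calibration
from scipy.optimize import least_squares
px=dict(top=(307.5,228),scene=(321.7,221.5));A=[];
cs={n:get_calibration(n) for n in px}
r=least_squares(lambda P:np.concatenate([proj(P,cs[n])-px[n] for n in px]),[600,80,170]);print('hub',r.x,r.fun)
# yaw: rim face points, iterate
Qs=[]
for n in px:
    f=np.load(n+"0.npz");W=pts(f['d'],cs[n]);m=(f['d']>0);Qs.append((f['p'],W,m))
C=np.array([r.x[0]+20.5,r.x[1],155]);yaw=0.
for it in range(15):
    G,_=frame(C,yaw);Q=[]
    for p,W,m in Qs:
        L=(W-C)@G;k=m&(p.max(2)<70)&(np.abs(L[...,2]-14)<8)&(np.hypot(L[...,0],L[...,1])<136)&(np.hypot(L[...,0],L[...,1])>108)&(L[...,0]>20);Q.append(W[k])
    Q=np.vstack(Q);g=np.linalg.svd(Q-Q.mean(0),full_matrices=False)[2][2];g*=np.sign(g[2]);yaw=np.arctan2(-g[1],-g[0])
print(len(Q),g,yaw,np.degrees(np.arcsin(g[2])),'mean local z',((Q-C)@G)[:,2].mean())
G,_=frame(C,yaw)
C=np.array([*(r.x-25*G[:,2])[:2],155]);print(C,r.x-25*G[:,2])
cv2.imwrite('pics/r1.png',np.hstack([rect(q[0],cs[n],*frame(C,yaw)) for n,q in zip(px,Qs)]))
E
```

```text
hub [594.16004411  83.13561921 173.45000005] [ 0.37335843 -0.93690839 -0.9470976   0.15599247]
2527 [-0.81022918  0.02501266  0.58557924] -0.03086128568868929 35.843921002753646 mean local z 15.694047846607775
[614.62909379  82.5037174  155.        ] [614.62909379  82.5037174  159.11058914]
```

View pics/r1.png

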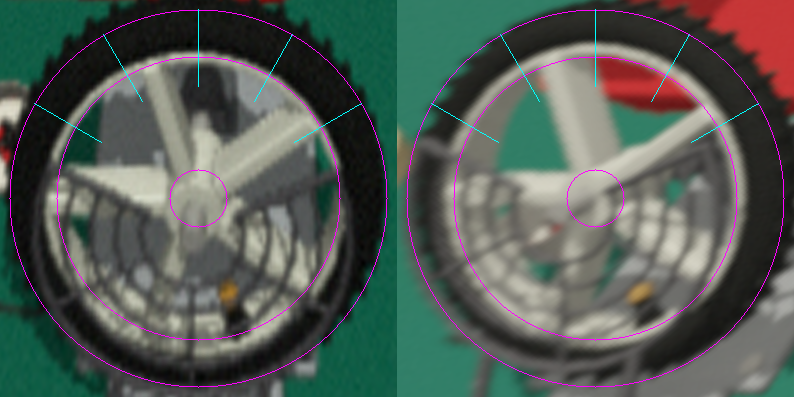

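```bash
cat >> h.py <<'E'
C0=[614.6,82.5,155];YAW=-0.03
def go(loc,C=C0,yaw=YAW):
    from cell import manip
    G,C=frame(C,yaw);s=manip.read_state()
    Rt=np.stack([G[:,1],G[:,0],-G[:,2]],1)
    T=C+G@np.array(loc,float)
    rv=(R.from_matrix(Rt)*R.from_euler('xyz',s['eef_rot']).inv()).as_rotvec(degrees=True)
    print('shift m',np.round((T-s['eef_pos'])/1000,4),'rot deg',np.round(rv,2),'now loc',np.round(G.T@(s['eef_pos']-C),1),'t',s['clock'])
E
python3 -c "
from h import *
go((52,0,220))"
```

```text
shift m [ 0.2718 -0.4279  0.1189] rot deg [ 32.63 -48.58 -65.37] now loc [-208.5  419.6  384.9] t 0.1
```

Emit:
jog_arm(plan=[0,0,0.05,0,0,0,0,0,0.1,0,0,0,0.272,-0.428,0.119,32.6,-48.6,-65.4,0.272,-0.428,0.119,32.6,-48.6,-65.4,0.272,-0.428,0.119,32.6,-48.6,-65.4,0.272,-0.428,0.119,32.6,-48.6,-65.4,0.272,-0.428,0.119,32.6,-48.6,-65.4,0.272,-0.428,0.119,32.6,-48.6,-65.4,0.272,-0.428,0.119,32.6,-48.6,-65.4,0.272,-0.428,0.119,32.6,-48.6,-65.4,0.272,-0.428,0.119,32.6,-48.6,-65.4,0.272,-0.428,0.119,32.6,-48.6,-65.4,0.272,-0.428,0.119,32.6,-48.6,-65.4,0.272,-0.428,0.119,32.6,-48.6,-65.4,0.272,-0.428,0.119,32.6,-48.6,-65.4,0.272,-0.428,0.119,32.6,-48.6,-65.4,0.272,-0.428,0.119,32.6,-48.6,-65.4,0.272,-0.428,0.119,32.6,-48.6,-65.4], claw=0, force=40)

```text
clock: 1.9
eef_pos: [464.5, 87.8, 324.6]
eef_rot: [2.181, 0.0, 1.542]
wrist_force: [-0.2, -0.5, 0.1]
finger_gap: 0.3
finger_force: 0.0
```

Run:
```python
from h import *
from cell import camera,get_calibration
go((52,0,220))
c=get_calibration('wrist');p,d=camera('wrist');np.savez('w1.npz',p=p,d=d);np.save('w1c.npy',c,allow_pickle=True)
G,C=frame(C0,YAW)
r=rect(p,c,G,C);r=cv2.resize(r,(480,480))
cv2.imwrite('pics/w1.png',np.hstack([cv2.resize(p[...,::-1],(320,240)),np.zeros((240,0,3),np.uint8)]).copy() if 0 else np.hstack([cv2.copyMakeBorder(cv2.resize(p[...,::-1],(320,240)),0,240,0,0,cv2.BORDER_CONSTANT),r]))
W=pts(d,c);L=(W-C)@G;rr=np.hypot(L[...,0],L[...,1])
k=(d>0)&(rr>106)&(rr<128)&(abs(L[...,2]-16)<10);Q=W[k]
if k.sum()>50:
    print(k.sum(),L[k][:,2].mean());g=np.linalg.svd(Q-Q.mean(0),full_matrices=False)[2][2];g*=np.sign(g[2]);print(g,np.arctan2(-g[1],-g[0]),np.degrees(np.arcsin(g[2])))
```

```text
shift m [-0.0002 -0.0008 -0.0008] rot deg [ 0.02  0.06 -0.04] now loc [ 52.7   0.8 220.3] t 1.9
11681 17.66589541105845
[-0.82004479  0.03732474  0.57108091] -0.04548410017152874 34.82563547484437
```

View pics/w1.png

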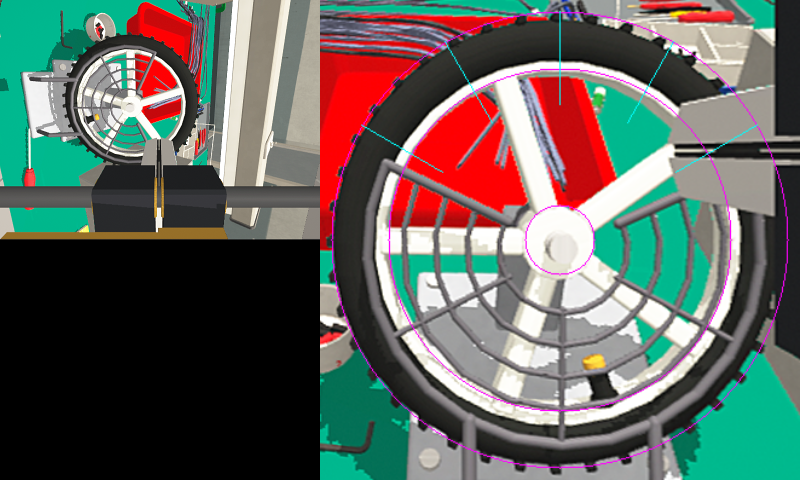

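```bash
cat >> h.py <<'E'
def rows(wps,C=C0,yaw=-0.04,rad=48,sg=1):
    "wps: (alpha deg, gap mm, z mm, repeats); finger right of spoke"
    from cell import manip
    G,C=frame(C,yaw);s=manip.read_state();Ri=R.from_euler('xyz',s['eef_rot']).inv();out=[]
    for a,g,z,k in wps:
        t=np.radians(a);e=np.array([np.cos(t),np.sin(t),0]);f=np.array([np.sin(t),-np.cos(t),0])
        T=C+G@(rad*e+sg*(15+g)*f+[0,0,z]);y=G@e;zz=-G[:,2]
        Rt=R.from_matrix(np.stack([np.cross(y,zz),y,zz],1))
        r=[*np.round((T-s['eef_pos'])/1000,4),*np.round((Rt*Ri).as_rotvec(degrees=True),1)]
        out+=[float(v) for v in r]*k
    print(out)
E
python3 -c "
from h import *
rows([(19,6,60,6),(19,6,30,1),(19,6,-4,4)])"
```

```text
[0.1307, -0.0086, -0.0923, -15.5, 0.6, 10.3, 0.1307, -0.0086, -0.0923, -15.5, 0.6, 10.3, 0.1307, -0.0086, -0.0923, -15.5, 0.6, 10.3, 0.1307, -0.0086, -0.0923, -15.5, 0.6, 10.3, 0.1307, -0.0086, -0.0923, -15.5, 0.6, 10.3, 0.1307, -0.0086, -0.0923, -15.5, 0.6, 10.3, 0.1553, -0.0096, -0.1096, -15.5, 0.6, 10.3, 0.1831, -0.0107, -0.1291, -15.5, 0.6, 10.3, 0.1831, -0.0107, -0.1291, -15.5, 0.6, 10.3, 0.1831, -0.0107, -0.1291, -15.5, 0.6, 10.3, 0.1831, -0.0107, -0.1291, -15.5, 0.6, 10.3]
```

Emit:
jog_arm(plan=[0.131,-0.009,-0.092,-15.5,0.6,10.3,0.131,-0.009,-0.092,-15.5,0.6,10.3,0.131,-0.009,-0.092,-15.5,0.6,10.3,0.131,-0.009,-0.092,-15.5,0.6,10.3,0.131,-0.009,-0.092,-15.5,0.6,10.3,0.155,-0.01,-0.11,-15.5,0.6,10.3,0.183,-0.011,-0.129,-15.5,0.6,10.3,0.183,-0.011,-0.129,-15.5,0.6,10.3,0.183,-0.011,-0.129,-15.5,0.6,10.3])

```text
clock: 2.85
eef_pos: [649.0, 73.4, 204.7]
eef_rot: [2.222, 0.262, 1.734]
wrist_force: [0.3, 0.3, -0.1]
finger_gap: 0.1
finger_force: 0.0
```

```bash
python3 -c "
from h import *
rows([(19,0,-4,1)]+[(a,0,-4,1) for a in (23,27,31,35,39,43,47,51,55,59,62)]+[(62,0,-4,2),(62,6,-4,2)])"
```

```text
[-0.0022, 0.0092, -0.0108, -0.3, -0.8, -0.3, -0.0022, 0.0127, -0.011, -3.6, -0.7, 2.0, -0.0023, 0.0162, -0.0114, -6.8, -0.6, 4.4, -0.0026, 0.0197, -0.012, -10.1, -0.5, 6.7, -0.003, 0.0231, -0.0128, -13.3, -0.4, 9.0, -0.0036, 0.0264, -0.0137, -16.6, -0.2, 11.3, -0.0042, 0.0296, -0.0149, -19.8, -0.1, 13.6, -0.0051, 0.0328, -0.0162, -23.1, -0.0, 16.0, -0.006, 0.0358, -0.0177, -26.4, 0.1, 18.3, -0.007, 0.0387, -0.0194, -29.6, 0.2, 20.6, -0.0082, 0.0415, -0.0212, -32.9, 0.4, 22.9, -0.0092, 0.0434, -0.0227, -35.3, 0.5, 24.7, -0.0092, 0.0434, -0.0227, -35.3, 0.5, 24.7, -0.0092, 0.0434, -0.0227, -35.3, 0.5, 24.7, -0.0063, 0.0405, -0.0184, -35.3, 0.5, 24.7, -0.0063, 0.0405, -0.0184, -35.3, 0.5, 24.7]
```

Emit:
jog_arm(plan=[0,0,0,0,0,0,0,0,0,0,0,0])

```text
clock: 3.05
eef_pos: [648.9, 73.6, 205.2]
eef_rot: [2.221, 0.262, 1.734]
wrist_force: [-0.2, 0.4, 0.9]
finger_gap: 0.6
finger_force: 0.0
```

```bash
python3 -c "
from h import *
rows([(19,6,-4,1)]+[(19,0,-4,1)]+[(a,0,-4,1) for a in (23,27,31,35,39,43,47,51,55,59,62)]+[(62,0,-4,2),(62,6,-4,2)])"
```

```text
[-0.0013, 0.0034, -0.0097, -0.3, -0.8, -0.3, -0.0022, 0.0091, -0.0113, -0.3, -0.8, -0.3, -0.0022, 0.0126, -0.0115, -3.6, -0.7, 2.0, -0.0023, 0.0161, -0.0119, -6.8, -0.6, 4.3, -0.0025, 0.0195, -0.0125, -10.1, -0.4, 6.7, -0.003, 0.0229, -0.0132, -13.3, -0.3, 9.0, -0.0035, 0.0262, -0.0142, -16.6, -0.2, 11.3, -0.0042, 0.0295, -0.0154, -19.9, -0.1, 13.6, -0.005, 0.0326, -0.0167, -23.1, 0.0, 15.9, -0.0059, 0.0357, -0.0182, -26.4, 0.2, 18.3, -0.007, 0.0386, -0.0199, -29.6, 0.3, 20.6, -0.0082, 0.0413, -0.0217, -32.9, 0.4, 22.9, -0.0091, 0.0433, -0.0232, -35.3, 0.5, 24.6, -0.0091, 0.0433, -0.0232, -35.3, 0.5, 24.6, -0.0091, 0.0433, -0.0232, -35.3, 0.5, 24.6, -0.0062, 0.0403, -0.0189, -35.3, 0.5, 24.6, -0.0062, 0.0403, -0.0189, -35.3, 0.5, 24.6]
```

Emit:
jog_arm(plan=[-0.001,0.003,-0.01,-0.3,-0.8,-0.3,-0.001,0.003,-0.01,-0.3,-0.8,-0.3,-0.001,0.003,-0.01,-0.3,-0.8,-0.3])

```text
clock: 3.35
eef_pos: [650.2, 73.4, 202.4]
eef_rot: [2.225, 0.262, 1.736]
wrist_force: [-0.2, -0.1, -0.4]
finger_gap: 0.6
finger_force: 0.0
```

```bash
python3 -c "
from h import *
from cell import manip
print(manip.read_state()['joints'])
rows([(19,6,-4,1)]+[(19,0,-4,1)]+[(a,0,-4,1) for a in (23,27,31,35,39,43,47,51,55,59,62)]+[(62,0,-4,2),(62,6,-4,2)])"
```

```text
[ 0.10060656  0.19577104  1.94467718 -1.04019453  0.12404665  0.78848158]
[-0.0026, 0.0036, -0.0069, -0.3, -1.0, -0.3, -0.0035, 0.0093, -0.0085, -0.3, -1.0, -0.3, -0.0035, 0.0128, -0.0087, -3.5, -0.9, 2.0, -0.0036, 0.0163, -0.0091, -6.8, -0.8, 4.3, -0.0039, 0.0197, -0.0097, -10.0, -0.6, 6.7, -0.0043, 0.0231, -0.0104, -13.3, -0.5, 9.0, -0.0048, 0.0264, -0.0114, -16.5, -0.4, 11.3, -0.0055, 0.0297, -0.0125, -19.8, -0.3, 13.6, -0.0063, 0.0328, -0.0139, -23.1, -0.2, 16.0, -0.0072, 0.0359, -0.0154, -26.3, -0.0, 18.3, -0.0083, 0.0388, -0.0171, -29.6, 0.1, 20.6, -0.0095, 0.0415, -0.0189, -32.8, 0.2, 22.9, -0.0104, 0.0435, -0.0204, -35.2, 0.3, 24.7, -0.0104, 0.0435, -0.0204, -35.2, 0.3, 24.7, -0.0104, 0.0435, -0.0204, -35.2, 0.3, 24.7, -0.0075, 0.0405, -0.016, -35.2, 0.3, 24.7, -0.0075, 0.0405, -0.016, -35.2, 0.3, 24.7]
```

```bash
python3 - <<'E'
s=open('h.py').read()
s=s.replace("rad=48,sg=1","rad=45,sg=1,tilt=20")
s=s.replace("y=G@e;zz=-G[:,2]\n        Rt=R.from_matrix(np.stack([np.cross(y,zz),y,zz],1))","\n        Rt=R.from_rotvec(np.radians(tilt)*G[:,1])*R.from_rotvec(t*G[:,2])*R.from_matrix(np.stack([G[:,1],G[:,0],-G[:,2]],1))")
open('h.py','w').write(s)
E
python3 -c "
from h import *
rows([(19,6,-5,1)])"
```

```text
[-0.0034, 0.0026, -0.0098, 0.5, 19.0, -0.3]
```

Emit:
jog_arm(plan=[-0.003,0.001,-0.005,0.2,7,-0.1,-0.003,0.003,-0.01,0.5,14,-0.3,-0.003,0.003,-0.01,0.5,19,-0.3,-0.003,0.003,-0.01,0.5,19,-0.3,-0.003,0.003,-0.01,0.5,19,-0.3])

```text
clock: 3.85
eef_pos: [648.6, 76.9, 194.0]
eef_rot: [2.556, 0.186, 1.806]
wrist_force: [0.4, -0.4, 0.2]
finger_gap: 0.3
finger_force: 0.0
```

```bash
python3 -c "
from h import *
from cell import manip
print(manip.read_state()['joints'])
rows([(19,6,-5,1)]+[(19,0,-5,1)]+[(a,0,-5,1) for a in (23,27,31,35,39,43,47,51,55,59,62)]+[(62,0,-5,2),(62,6,-5,2)])"
```

```text
[ 0.09249899  0.25064738  1.73142758 -0.13980065  0.55713076 -0.10298084]
[-0.0018, -0.0009, -0.0014, -0.1, -0.0, -0.0, -0.0027, 0.0048, -0.003, -0.1, -0.0, -0.0, -0.0027, 0.0081, -0.0032, -2.4, 0.1, 3.3, -0.0028, 0.0114, -0.0035, -4.7, 0.2, 6.5, -0.003, 0.0147, -0.004, -7.0, 0.3, 9.8, -0.0033, 0.0179, -0.0047, -9.3, 0.3, 13.1, -0.0038, 0.0211, -0.0055, -11.6, 0.4, 16.4, -0.0044, 0.0242, -0.0066, -13.9, 0.5, 19.6, -0.0051, 0.0271, -0.0078, -16.2, 0.6, 22.9, -0.006, 0.03, -0.0092, -18.5, 0.7, 26.2, -0.007, 0.0328, -0.0107, -20.8, 0.8, 29.5, -0.008, 0.0354, -0.0124, -23.1, 0.9, 32.7, -0.0089, 0.0373, -0.0137, -24.8, 0.9, 35.2, -0.0089, 0.0373, -0.0137, -24.8, 0.9, 35.2, -0.0089, 0.0373, -0.0137, -24.8, 0.9, 35.2, -0.006, 0.0344, -0.0094, -24.8, 0.9, 35.2, -0.006, 0.0344, -0.0094, -24.8, 0.9, 35.2]
```

Emit:
jog_arm(plan=[-0.0027,0.0048,-0.003,0,0,0,-0.0027,0.0081,-0.0032,-2.4,0.1,3.3,-0.0028,0.0114,-0.0035,-4.7,0.2,6.5,-0.003,0.0147,-0.004,-7,0.3,9.8,-0.0033,0.0179,-0.0047,-9.3,0.3,13.1,-0.0038,0.0211,-0.0055,-11.6,0.4,16.4,-0.0044,0.0242,-0.0066,-13.9,0.5,19.6,-0.0051,0.0271,-0.0078,-16.2,0.6,22.9,-0.006,0.03,-0.0092,-18.5,0.7,26.2,-0.007,0.0328,-0.0107,-20.8,0.8,29.5,-0.008,0.0354,-0.0124,-23.1,0.9,32.7,-0.0089,0.0373,-0.0137,-24.8,0.9,35.2,-0.0089,0.0373,-0.0137,-24.8,0.9,35.2])

```text
clock: 5.15
eef_pos: [639.4, 112.9, 179.6]
eef_rot: [2.822, 0.542, 2.524]
wrist_force: [9.1, -5.3, 4.0]
finger_gap: 0.6
finger_force: 5.1
```

Run:
```python
from h import *
from cell import camera,get_calibration
c=get_calibration('wrist');p,d=camera('wrist')
c2=get_calibration('top');p2,_=camera('top')
G,C=frame(C0,-.04)
cv2.imwrite('pics/w2.png',np.hstack([rect(p,c,G,C),rect(p2,c2,G,C)]))
rows([(62,0,-5,1),(62,6,-5,1),(62,8,20,1),(62,8,60,1),(-11,8,60,1),(-11,8,-5,1)])
```

```text
[0.0003, 0.0013, 0.0007, 0.2, 0.6, 0.1, 0.0032, -0.0016, 0.005, 0.2, 0.6, 0.1, -0.0163, -0.0018, 0.0208, 0.2, 0.6, 0.1, -0.049, -0.0005, 0.0437, 0.2, 0.6, 0.1, -0.0524, -0.0605, 0.0424, 42.3, -1.3, -59.5, 0.0008, -0.0626, 0.0051, 42.3, -1.3, -59.5]
```

View pics/w2.png

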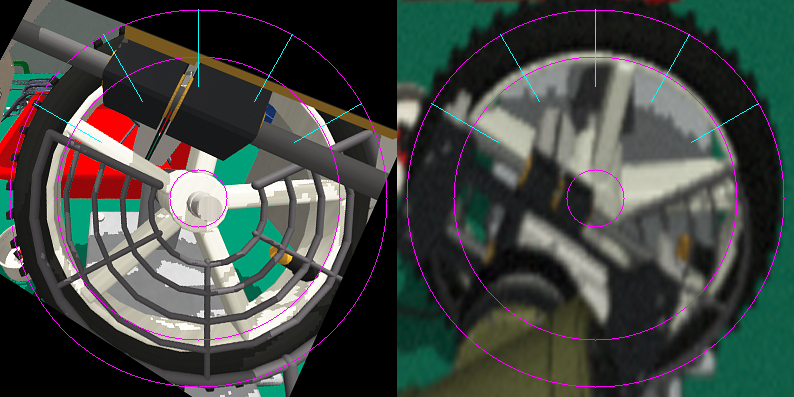

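Emit:
jog_arm(plan=[0.003,-0.002,0.005,0,0,0,-0.016,-0.002,0.021,0,0,0,-0.049,-0.001,0.044,0,0,0,-0.052,-0.06,0.042,42.3,-1.3,-59.5,-0.052,-0.06,0.042,42.3,-1.3,-59.5,-0.052,-0.06,0.042,42.3,-1.3,-59.5,-0.052,-0.06,0.042,42.3,-1.3,-59.5,-0.052,-0.06,0.042,42.3,-1.3,-59.5,-0.052,-0.06,0.042,42.3,-1.3,-59.5,-0.052,-0.06,0.042,42.3,-1.3,-59.5,-0.052,-0.06,0.042,42.3,-1.3,-59.5,-0.052,-0.06,0.042,42.3,-1.3,-59.5,-0.025,-0.061,0.024,42.3,-1.3,-59.5,0.001,-0.063,0.005,42.3,-1.3,-59.5,0.001,-0.063,0.005,42.3,-1.3,-59.5])

```text
clock: 6.75
eef_pos: [639.4, 50.0, 179.5]
eef_rot: [2.544, -0.114, 1.375]
wrist_force: [0.5, -0.2, -0.1]
finger_gap: 0.4
finger_force: 0.0
```

```bash
python3 -c "
from h import *
rows([(-11,8,-5,1),(-11,2,-5,1)]+[(a,0,-5,1) for a in range(-9,60,5)]+[(61.5,0,-5,2)])"
```

```text
[0.0008, 0.0002, 0.0053, -0.3, -0.2, -0.2, 0.0017, 0.0061, 0.0062, -0.3, -0.2, -0.2, 0.0025, 0.0095, 0.0072, -1.4, -0.2, 1.5, 0.0037, 0.0132, 0.0086, -4.3, -0.1, 5.6, 0.0046, 0.0171, 0.0097, -7.1, 0.0, 9.7, 0.0054, 0.021, 0.0106, -10.0, 0.1, 13.8, 0.006, 0.0251, 0.0112, -12.9, 0.2, 17.9, 0.0063, 0.0292, 0.0115, -15.7, 0.3, 22.0, 0.0065, 0.0333, 0.0115, -18.6, 0.4, 26.1, 0.0064, 0.0375, 0.0112, -21.4, 0.5, 30.2, 0.0062, 0.0415, 0.0106, -24.3, 0.6, 34.3, 0.0057, 0.0456, 0.0097, -27.1, 0.7, 38.4, 0.0051, 0.0495, 0.0086, -30.0, 0.8, 42.5, 0.0042, 0.0533, 0.0071, -32.8, 0.9, 46.6, 0.0032, 0.0569, 0.0054, -35.7, 1.0, 50.7, 0.002, 0.0603, 0.0035, -38.5, 1.1, 54.8, 0.0004, 0.0639, 0.0011, -41.7, 1.2, 59.3, 0.0004, 0.0639, 0.0011, -41.7, 1.2, 59.3]
```

Emit:
jog_arm(plan=[0.0008,0,0.0053,-0.3,-0.2,-0.2,0.0017,0.0061,0.0062,-0.3,-0.2,-0.2,0.0025,0.0095,0.0072,-1.4,-0.2,1.5,0.0037,0.0132,0.0086,-4.3,-0.1,5.6,0.0046,0.0171,0.0097,-7.1,0,9.7,0.0054,0.021,0.0106,-10,0.1,13.8,0.006,0.0251,0.0112,-12.9,0.2,17.9,0.0063,0.0292,0.0115,-15.7,0.3,22,0.0065,0.0333,0.0115,-18.6,0.4,26.1,0.0064,0.0375,0.0112,-21.4,0.5,30.2,0.0062,0.0415,0.0106,-24.3,0.6,34.3,0.0057,0.0456,0.0097,-27.1,0.7,38.4,0.0051,0.0495,0.0086,-30,0.8,42.5,0.0042,0.0533,0.0071,-32.8,0.9,46.6,0.0032,0.0569,0.0054,-35.7,1,50.7,0.002,0.0603,0.0035,-38.5,1.1,54.8,0.0004,0.0639,0.0011,-41.7,1.2,59.3,0.0004,0.0639,0.0011,-41.7,1.2,59.3])

```text
clock: 8.55
eef_pos: [640.7, 114.8, 188.0]
eef_rot: [2.814, 0.533, 2.518]
wrist_force: [5.3, -3.6, 4.5]
finger_gap: 0.2
finger_force: 3.7
```

```bash
python3 -c "
from h import *
rows([(62,0,-5,1),(62,6,-5,1),(62,8,20,1),(62,8,80,1),(-11,8,80,1)])"
```

```text
[-0.001, -0.0006, -0.0077, -0.3, 0.4, 0.1, 0.0019, -0.0035, -0.0033, -0.3, 0.4, 0.1, -0.0176, -0.0037, 0.0125, -0.3, 0.4, 0.1, -0.0667, -0.0017, 0.0469, -0.3, 0.4, 0.1, -0.07, -0.0617, 0.0455, 41.7, -1.2, -59.5]
```

Emit:
jog_arm(plan=[0.003,-0.004,0.005,0,0,0,-0.017,-0.004,0.021,0,0,0,-0.067,-0.002,0.052,0,0,0,-0.07,-0.061,0.05,41.7,-1.2,-59.5,-0.07,-0.061,0.05,41.7,-1.2,-59.5,-0.07,-0.061,0.05,41.7,-1.2,-59.5,-0.07,-0.061,0.05,41.7,-1.2,-59.5,-0.07,-0.061,0.05,41.7,-1.2,-59.5,-0.07,-0.061,0.05,41.7,-1.2,-59.5,-0.07,-0.061,0.05,41.7,-1.2,-59.5,-0.07,-0.061,0.05,41.7,-1.2,-59.5,-0.07,-0.061,0.05,41.7,-1.2,-59.5,-0.07,-0.061,0.05,41.7,-1.2,-59.5,-0.07,-0.061,0.05,41.7,-1.2,-59.5])

```text
clock: 9.95
eef_pos: [569.6, 53.6, 235.3]
eef_rot: [2.542, -0.115, 1.376]
wrist_force: [-0.9, -0.3, -1.4]
finger_gap: 0.2
finger_force: 0.0
```

Run:
```python
from h import *
from cell import camera,get_calibration
c=get_calibration('wrist');p,d=camera('wrist')
c2=get_calibration('top');p2,_=camera('top')
G,C=frame(C0,-.04)
cv2.imwrite('pics/w3.png',np.hstack([rect(p,c,G,C),rect(p2,c2,G,C)]))
```

```text
(no output)
```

View pics/w3.png

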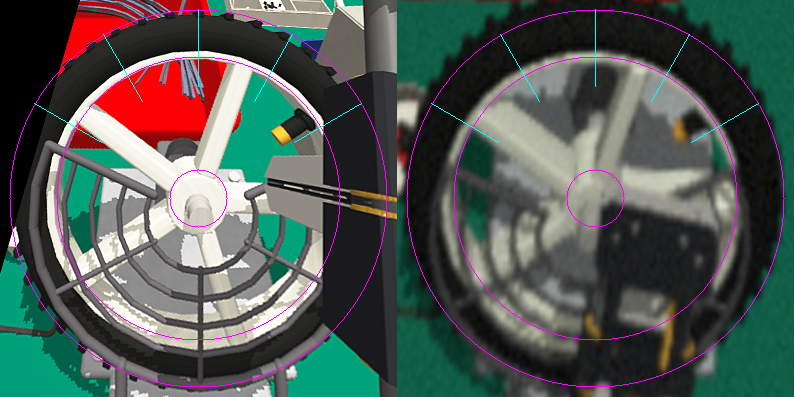

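```bash
python3 -c "
from h import *
rows([(-18,4.5,60,1),(-18,4.5,-5,1)],rad=42)"
```

```text
[0.014, -0.0014, -0.0178, 3.7, -0.2, -5.9, 0.0672, -0.0035, -0.0551, 3.7, -0.2, -5.9]
```

Emit:
jog_arm(plan=[0.014,-0.0015,-0.018,3.7,-0.2,-5.9,0.014,-0.0015,-0.018,3.7,-0.2,-5.9,0.04,-0.0025,-0.036,3.7,-0.2,-5.9,0.067,-0.0035,-0.055,3.7,-0.2,-5.9,0.067,-0.0035,-0.055,3.7,-0.2,-5.9,0.067,-0.0035,-0.055,3.7,-0.2,-5.9,0.067,-0.0035,-0.055,3.7,-0.2,-5.9])

```text
clock: 10.75
eef_pos: [636.4, 50.2, 180.9]
eef_rot: [2.554, -0.179, 1.271]
wrist_force: [-1.6, -0.1, 1.0]
finger_gap: 0.5
finger_force: 0.0
```

```bash
python3 -c "
from h import *
rows([(-18,4.5,-5,1),(-18,0,-5,1)]+[(a,0,-5,1) for a in range(-13,33,5)]+[(35,0,-5,3)],rad=42)"
```

```text
[0.0005, -0.0001, -0.0009, -0.1, 0.0, -0.0, 0.0014, 0.0041, 0.0002, -0.1, 0.0, -0.0, 0.0028, 0.0073, 0.002, -2.9, 0.1, 4.1, 0.0041, 0.0106, 0.0036, -5.8, 0.2, 8.2, 0.0052, 0.0141, 0.005, -8.7, 0.3, 12.3, 0.0061, 0.0177, 0.0061, -11.5, 0.5, 16.4, 0.0068, 0.0214, 0.0069, -14.4, 0.6, 20.5, 0.0074, 0.0252, 0.0075, -17.2, 0.7, 24.6, 0.0077, 0.0291, 0.0078, -20.1, 0.8, 28.7, 0.0079, 0.033, 0.0078, -23.0, 0.9, 32.8, 0.0079, 0.0369, 0.0075, -25.8, 1.0, 36.9, 0.0076, 0.0407, 0.007, -28.7, 1.1, 40.9, 0.0074, 0.043, 0.0065, -30.4, 1.2, 43.4, 0.0074, 0.043, 0.0065, -30.4, 1.2, 43.4, 0.0074, 0.043, 0.0065, -30.4, 1.2, 43.4]
```

Emit:
jog_arm(plan=[0.0014,0.0041,0.0002,0,0,0,0.0028,0.0073,0.002,-2.9,0.1,4.1,0.0041,0.0106,0.0036,-5.8,0.2,8.2,0.0052,0.0141,0.005,-8.7,0.3,12.3,0.0061,0.0177,0.0061,-11.5,0.5,16.4,0.0068,0.0214,0.0069,-14.4,0.6,20.5,0.0074,0.0252,0.0075,-17.2,0.7,24.6,0.0077,0.0291,0.0078,-20.1,0.8,28.7,0.0079,0.033,0.0078,-23,0.9,32.8,0.0079,0.0369,0.0075,-25.8,1,36.9,0.0076,0.0407,0.007,-28.7,1.1,40.9,0.0074,0.043,0.0065,-30.4,1.2,43.4,0.0074,0.043,0.0065,-30.4,1.2,43.4])

```text
clock: 12.05
eef_pos: [644.7, 92.3, 188.2]
eef_rot: [2.619, 0.338, 2.051]
wrist_force: [5.1, -7.3, -0.2]
finger_gap: 0.6
finger_force: 4.0
```

Run:
```python
from h import *
from cell import camera,get_calibration
c=get_calibration('wrist');p,d=camera('wrist')
c2=get_calibration('top');p2,_=camera('top')
G,C=frame(C0,-.04)
cv2.imwrite('pics/w4.png',np.hstack([rect(p,c,G,C),rect(p2,c2,G,C)]))
rows([(35,0,-5,1),(35,2.5,-5,1),(35,2.5,25,1),(35,2.5,120,1)],rad=42)
```

```text
[-0.0008, 0.0008, -0.0008, 0.0, 0.1, 0.1, -0.0001, -0.0012, 0.0004, 0.0, 0.1, 0.1, -0.0246, -0.0003, 0.0176, 0.0, 0.1, 0.1, -0.1024, 0.0029, 0.0721, 0.0, 0.1, 0.1]
```

View pics/w4.png

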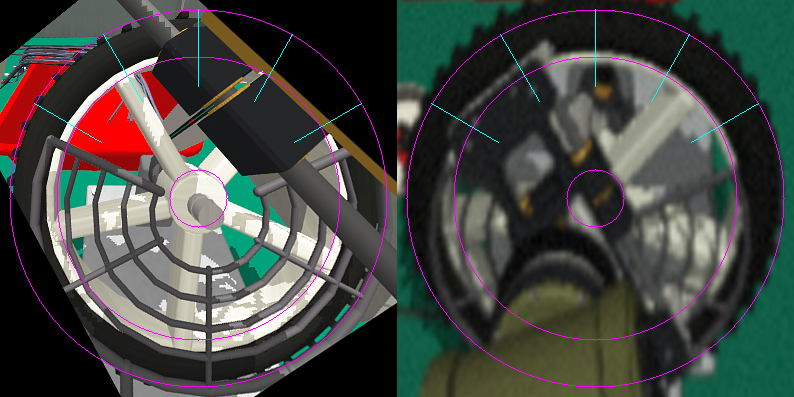

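```bash
python3 -c "
from h import *
rows([(35,0,-5,1),(37,0,-5,1),(39.5,0,-5,1),(39.5,3,-5,1),(39.5,3,25,1),(39.5,3,120,1)],rad=42)"
```

```text
[-0.0008, 0.0008, -0.0008, 0.0, 0.1, 0.1, -0.001, 0.0023, -0.0011, -1.1, 0.2, 1.7, -0.0013, 0.0042, -0.0016, -2.6, 0.3, 3.8, -0.0003, 0.0018, -0.0001, -2.6, 0.3, 3.8, -0.0248, 0.0028, 0.0171, -2.6, 0.3, 3.8, -0.1026, 0.0059, 0.0716, -2.6, 0.3, 3.8]
```

Emit:
jog_arm(plan=[-0.0002,0.0015,-0.0003,-1.1,0.1,1.6,-0.0005,0.0034,-0.0008,-2.6,0.2,3.7,-0.0005,0.0034,-0.0008,-2.6,0.2,3.7,-0.0005,0.0034,-0.0008,-2.6,0.2,3.7,0.0005,0.001,0.0007,-2.6,0.2,3.7,0.0005,0.001,0.0007,-2.6,0.2,3.7,-0.024,0.002,0.018,-2.6,0.2,3.7,-0.063,0.004,0.045,-2.6,0.2,3.7,-0.102,0.005,0.072,-2.6,0.2,3.7,-0.102,0.005,0.072,-2.6,0.2,3.7,-0.102,0.005,0.072,-2.6,0.2,3.7])

```text
clock: 13.25
eef_pos: [542.0, 98.4, 259.4]
eef_rot: [2.646, 0.373, 2.124]
wrist_force: [0.5, -0.0, -1.2]
finger_gap: 0.2
finger_force: 0.0
```

Run:
```python
from h import *
from cell import camera,get_calibration
c=get_calibration('wrist');p,d=camera('wrist')
c2=get_calibration('top');p2,_=camera('top')
G,C=frame(C0,-.04)
cv2.imwrite('pics/w5.png',np.hstack([rect(p,c,G,C,z=9),rect(p2,c2,G,C,z=9)]))
```

```text
(no output)
```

View pics/w5.png

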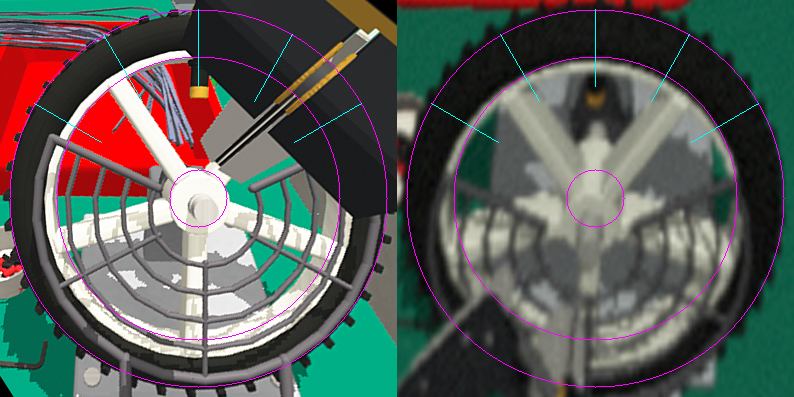

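```bash
python3 -c "
from cell import manip
print(manip.sign_off())"
```

```text
the job is handed in; nothing more can be done
None
```

The valve stem is at the top of the wheel, within about 2–3° by the last camera view (the limit is 6.5°). The fingers are clear of the wheel, and the job was handed in at about 13 s; the hand-in returned no verdict.

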